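# Open the drawer tester's cover and hold it up

## Robot

A 7-joint arm with a two-finger parallel gripper is mounted at the origin on the work surface. World frame = base frame: x ahead of the robot, y to its left, z up, the work surface at z = 0. Lengths are in m, angles in rad, forces in N, time in s.
With the tool pointing down it reaches from about 0.425 to 1.025 m from the base axis. Payload 9.4 kg.
Tool frame: the origin (TCP) lies on the front face of the gripper's body, between the roots of the fingers; the fingertips stand 73 mm ahead of it and the grasp point (between the pads) lies 54 mm ahead of it; z points along the fingers, y is the line along which they close (so a half turn about z gives the same grasp; the last joint's range is limited). The gripper opens to 85 mm and grips with 20 to 120 N. Pads are 22 mm wide; open, the fingers measure 114 mm over their backs; the gripper's body (76 mm by 85 mm) begins 54 mm behind the grasp point. The pads swing forward as they close: fully open they stand 13 mm farther back than shut.
Start: joints at [-0.077, 0.599, -0.003, 1.599, 0.002, 0.943, -0.08], TCP at [0.725, -0, 0.304] pointing down, gripper open.
Joint ranges: [-2.57, 2.57], [-0.35, 1.97], [-1.29, 1.29], [0.11, 2.56], [-1.05, 4.19], [0.11, 1.86], [-2.63, 2.63]. Speed limits (rad/s): [2.22, 2.22, 3.01, 3.01, 3.14, 3.14, 3.14].

## Interface

Orientations are given as a rotation vector (axis times angle).
In Python, from workcell import observe, imaging, arm gives the robot as it stands.
- The arm moves only by the tool play_rows, never from a script. Its argument "increments" is a list of rows, each an object of numbers: "dx", "dy", "dz": the shift along the tool's x, y, z in m; "wx", "wy", "wz": the turn, a rotation vector about the tool's x, y, z in degrees; "fingers": the finger opening in m, from 0 to 0.0854. In form: [{"dx": .., "dy": .., "dz": .., "wx": .., "wy": .., "wz": .., "fingers": ..}, ...]. A call has 1 to 20 rows; each row is the pose to reach, as a shift and turn from the pose commanded when the call began, along the tool's axes at that moment; what a row does not reach only later rows make up. A row lasts 1/8 s, in which the tool goes at most 62.5 mm and 10.7 degrees, less where a joint would pass 70% of its speed; a pose out of reach is approached as far as the arm can. A call with a gripper value outside its range is refused whole. The fingers move at their own pace and stop on an object; "newtons" is the grip in N (left out, the last holds). Time passes only in rows, so rows that repeat a pose let the fingers close. It gives the time, the measured TCP pose, the force, the opening and the grip force at its end, in the units of the state.
- observe(): the state, without advancing time (a new reading comes with each control period).
- imaging.read_camera(name): name is "scene" or "side" or "wrist"; returns the picture (400x640x3 uint8, blue, green, red); there is no depth.
- imaging.camera_model(name): a dict with "fovy" (degrees; the focal length in pixels is half the picture's height over the tangent of half this angle, whatever the lens; pixels are square), "cx", "cy" (the principal point, pixels), "R" (3x3) and "t" (3): a world point X has camera coordinates R X + t; the wrist camera has in their place "hand_eye" (4x4, takes a point from camera to tool coordinates, whose origin is the TCP and whose axes are the flange's). Camera axes: x right, y down, z forward; pixel columns grow to the right and rows downward; lengths in m; the calibration is good to about 2 mm. A picture is of the moment at which its call begins: read the wrist's pose just before it. camera_model takes no time and is no camera call.
- arm.close_job(): hands the job in; it is judged then, once.
The state is a dict: "time_s": time; "qpos": joint angles; "joint_vel": joint speeds; "joint_efforts": joint torques, N m; "tcp_pos": TCP position; "ee_rot": TCP orientation; "ft_force": force on the tool from outside, world axes, zero at the start; "ft_torque": the same for the moment, N m; "opening": finger opening in m; "finger_force": force on a finger pad.
Only numpy, scipy, OpenCV 4.12 (cv2) and the standard library are available. Lean on these libraries where they do the work, as an engineer would, in place of code of your own. Each camera call takes 0.05 s, during which the arm holds its last target. There are 200 camera calls.

## Task

Pull the tester's drawer all the way out by its handle. Before touching the slide catch, tug the drawer's hinged cover up by its lug to learn whether the catch is holding it, and if it is caught push the slide fully to its other end. Then raise the cover to about 50 degrees and finish while still holding it there, with the drawer out, without disturbing the things around the tester.

Things in the scene. Friction and masses are not known exactly. Their poses are not given: they have to be found in the camera images.
- tester: Black bench tester, a shell 300 deep (x) x 280 wide (y) x 137 high, fixed to the table; place and yaw vary. Origin on the table under the middle of its front face; its x axis points into the tester (away from the robot at yaw 0), y to the left, z up. An aluminium drawer front (15 thick, 276 wide, top at z = 121) covers the front face.
- drawer (a joint): How far the drawer is out: 0 closed, 0.16 m at its stop; it slides along the tester's -x. It starts 35 to 65 mm open and needs about 5 N to move; it stays where left.
- drawer_handle (a point): Middle of the drawer's dark bar handle: a round bar along the tester's y, 120 long, 10 thick, its centre 45 in front of the drawer front and 103 above the table. One finger fits between bar and front (40 clear). Axes as the tester's.
- cover_panel: Hinged cover on the drawer, with its lug: grey panel 108 (x) x 200 (y) x 8 thick, top 83 above the table when shut. Origin under the lug, mid-width, mid-thickness. Its hinge line (along y) lies 79 from there along its +x; the near edge, 29 along -x, swings up and away from the robot. Shut, its axes are as the tester's; open, its z axis tilts by the opening angle (stop at 1.3 rad).
- cover_lug (a point): Centre of the round top (radius 11, y axis) of the steel lug on the cover, 14 thick (y) x 22 (x); 24 above the cover's mid-plane (107 above the table when shut; top 118). Pinched across its 14 mm it can swivel between the pads as the cover turns. Lifting it takes about 2 N and the cover falls shut if let go. If caught, it rises only about 5 mm, then stops hard.
- slide (a joint): Position of the slide catch on the drawer's top, in front of the cover: 0 at the end of its travel towards the tester's -y (where it starts), 0.020 m at its other end towards +y. It stays where left; about 3 N move it. It is unmarked: on some units the start end holds the cover, on others the start end is free and the other end may hold it. It never holds at both ends.
- slide_knob (a point): Centre of the slide's knob, a steel block 18 (x) x 14 (y) x 22 high; this point is 95 above the table (knob top 106), on a dark track whose top is at 79; the knob stands 35 behind the back of the drawer front and 50 in front of the lug. Axes as the tester's.
- tray: Bystander: black divided component tray, 110 x 80 x 30, beside the tester. Origin under its centre.
- spool: Bystander: grey spool, 56 diameter, 40 high, standing beside the tester. Origin under its centre.
- bin: Bystander: small open bin, 100 x 80 x 50, beside the tester. Origin under its centre.

How it is judged:
On the way, in this order (a step that is already met when the one before it is completed fails the run):
1. the drawer is pulled out to within 15 mm of its stop, the cover still down and the slide untouched (value of joint drawer above 0.145 m and angle between cover_panel's own z axis and vertical below 0.015 rad and value of joint slide below 0.004 m), for 0.1 s.
2. the cover is tugged up at least 0.02 rad (1.6 mm at the lug) by the gripper with the slide still at its start end (angle between cover_panel's own z axis and vertical above 0.02 rad and value of joint slide below 0.004 m and contact force between the fingers and cover_panel above 0.3 N), for 0.1 s.
At the end, for the whole second after the job is handed in: the cover stands between 0.70 and 1.2 rad (40 to 69 degrees), still, held by the gripper's fingers (contact force over 0.3 N; let go, it would fall shut), and the drawer is at least 135 mm out (of 160) (angle between cover_panel's own z axis and vertical between 0.7 and 1.2 rad and contact force between the fingers and cover_panel above 0.3 N and value of joint drawer above 0.135 m and angular speed of cover_panel below 0.15 rad/s); the arm keeps its last pose, push and grip.
It fails at once if a bystander (tray, spool or bin) is moved by more than 30 mm (distance of any of tray, spool, bin from where it was at the start of the episode above 0.03 m).
It also fails if it takes over 67 s, if anything falls off the work surface, if the arm or the gripper's body presses on something with over 40 N, if the wrist force passes 120 N, or if a joint passes its speed limit or range.

## Working session

There is one attempt and no reset: what is moved stays moved. The work goes in short steps, Python scripts to look and compute and a tool call to move; the robot and the scene stay as the last step left them, time stands still between calls to the robot, and variables do not carry over. Pictures are saved under pics/ and viewed, at most 10 in all, crops included, and the job is handed in when it is done.

Besides the shell and the picture viewer there is one more tool, called after "Emit:" as a command line: name --argument value ..., lists and objects as JSON in quotes. play_rows: Moves the arm, as the interface text tells. Its arguments: {"type":"object","properties":{"increments":{"type":"array"},"newtons":{"type":"number"}},"required":["increments"]}

```bash
mkdir -p pics; ls
python3 - <<'E'
from workcell import observe, imaging, arm
import cv2, numpy as np
s=observe(); print({k:np.round(v,3).tolist() for k,v in s.items()})
for n in ("scene","side","wrist"):
    cv2.imwrite(f"pics/{n}0.png",imaging.read_camera(n)); print(n,{k:np.round(v,4).tolist() for k,v in imaging.camera_model(n).items() if not isinstance(v,str)})
E
```

```text
pics
{'time_s': 0.0, 'qpos': [-0.077, 0.6, -0.003, 1.6, 0.002, 0.943, -0.08], 'joint_vel': [0.001, 0.002, -0.0, 0.0, 0.002, 0.001, -0.001], 'joint_efforts': [-0.001, -77.644, 1.565, -25.8, 0.012, 0.009, 0.0], 'tcp_pos': [0.725, -0.0, 0.303], 'ee_rot': [-2.221, -2.221, 0.002], 'ft_force': [0.224, -0.113, -1.05], 'ft_torque': [-0.056, -0.0, 0.027], 'finger_force': 0.0, 'opening': 0.086}
scene {'fovy': 45.7804, 'cx': 317.1006, 'cy': 203.9134, 'R': [[0.5708, 0.821, 0.0135], [0.614, -0.4159, -0.6708], [-0.5451, 0.3912, -0.7415]], 't': [-0.3788, -0.3089, 1.4014]}
side {'fovy': 57.0183, 'cx': 324.9746, 'cy': 199.313, 'R': [[0.9269, -0.3753, -0.0027], [-0.2477, -0.6063, -0.7557], [0.282, 0.7011, -0.6549]], 't': [-0.5363, 0.2339, 0.7636]}
wrist {'fovy': 64.624, 'cx': 319.6508, 'cy': 201.0697, 'hand_eye': [[-0.0006, -0.9653, -0.2611, 0.0659], [1.0, -0.0008, 0.0006, -0.0002], [-0.0008, -0.2611, 0.9653, -0.0691], [0.0, 0.0, 0.0, 1.0]]}
```

View pics/scene0.png

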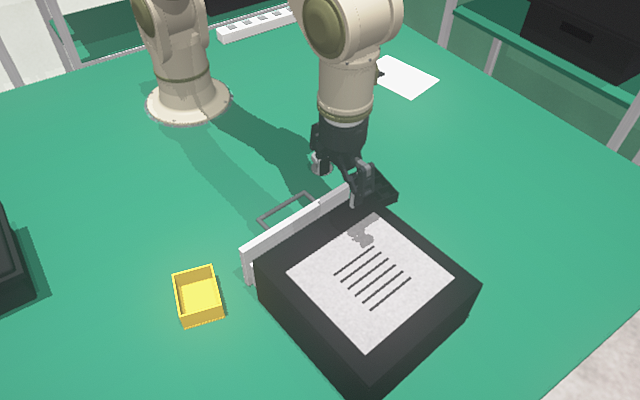

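View pics/side0.png

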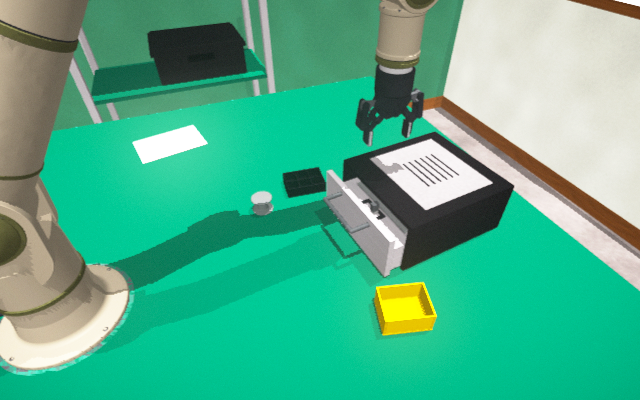

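View pics/wrist0.png

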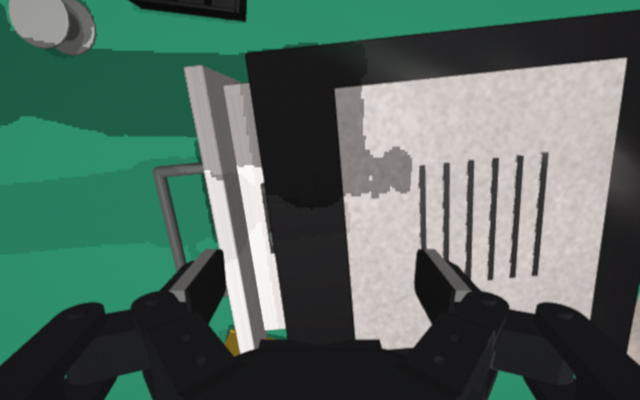

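Run:
```python
from workcell import imaging
for n in ("scene","wrist"): print(imaging.camera_model(n).keys())
```

```text
dict_keys(['fovy', 'cx', 'cy', 'R', 't'])
dict_keys(['fovy', 'cx', 'cy', 'hand_eye'])
```

The scene view shows the tester with its front near (240,250)–(350,185) and the handle at (258,220)–(303,194). The bin is on its −y side, at (198,295). In the side view the spool (262,202) and tray (304,181) are on its +y side, the handle is at (325,222)–(352,255) and the drawer is partly open. The wrist view shows the handle's far corner at (157,170). I'll zoom in to get sharp pixels.

Run:
```python
import cv2, numpy as np
a=cv2.imread("pics/side0.png")[160:285,310:410]; b=cv2.imread("pics/scene0.png")[175:300,230:400-70]
A=cv2.resize(a,None,fx=4,fy=4,interpolation=cv2.INTER_CUBIC);B=cv2.resize(b,None,fx=4,fy=4,interpolation=cv2.INTER_CUBIC)
cv2.imwrite("pics/crop1.png",np.hstack([A,B]))
```

```text
(no output)
```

View pics/crop1.png

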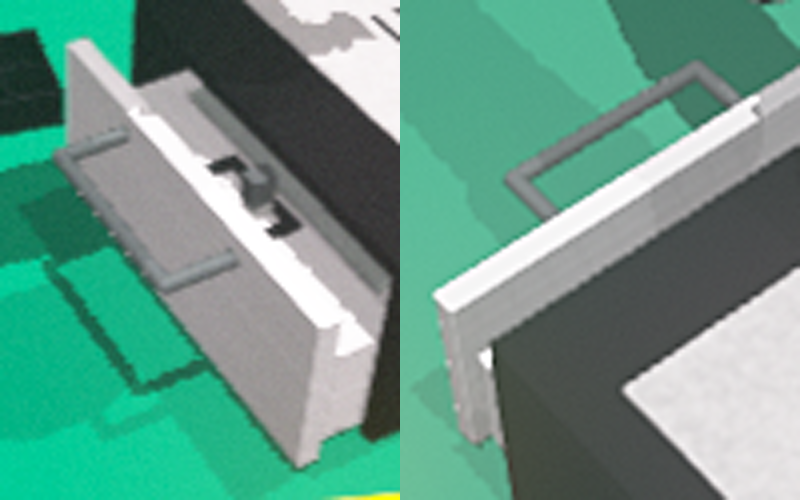

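In the crops the handle corners are at side (325.5,199.3)/(351.3,231.3) and scene (304.3,192)/(258.8,219.3). The front's −y top corner is at side (391.3,241.8) and scene (239.3,248.3), and the knob is at about side (375.5,205).

```bash
cat > h.py <<'E'
import numpy as np, cv2
from scipy.spatial.transform import Rotation as Ro
from workcell import observe, imaging
def cam(n, s=None):
    m=imaging.camera_model(n); f=200/np.tan(np.radians(m["fovy"])/2)
    K=np.array([[f,0,m["cx"]],[0,f,m["cy"]],[0,0,1]])
    if n=="wrist":
        T=np.eye(4); T[:3,:3]=Ro.from_rotvec(s["ee_rot"]).as_matrix(); T[:3,3]=s["tcp_pos"]
        C=np.linalg.inv(T@np.array(m["hand_eye"])); return K,C[:3,:3],C[:3,3]
    return K,np.array(m["R"]),np.array(m["t"])
def tri(*obs):  # (cam,(u,v)) pairs
    A=[]
    for (K,R,t),(u,v) in obs:
        P=K@np.c_[R,t]; A+= [u*P[2]-P[0], v*P[2]-P[1]]
    x=np.linalg.svd(np.array(A))[2][-1]; return x[:3]/x[3]
def onplane(c,uv,z):
    K,R,t=c; d=R.T@np.linalg.inv(K)@[*uv,1]; o=-R.T@t; return o+d*(z-o[2])/d[2]
def proj(c,X): K,R,t=c; p=K@(R@np.array(X)+t); return p[:2]/p[2]
E
python3 - <<'E'
from h import *
np.set_printoptions(precision=4,suppress=True)
s=observe(); C={n:cam(n,s) for n in("scene","side","wrist")}
hl=tri((C["side"],(325.5,199.3)),(C["scene"],(304.3,192)),(C["wrist"],(157,170)))
hr=tri((C["side"],(351.3,231.3)),(C["scene"],(258.8,219.3)))
fr=tri((C["side"],(391.3,241.8)),(C["scene"],(239.3,248.3)))
print(hl,hr,hr-hl,np.linalg.norm(hr-hl),fr)
fl=onplane(C["side"],(329.5,170.5),.121); print("fl",fl,onplane(C["wrist"],(188,67),.121), onplane(C["side"],(391.3,241.8),.121))
d=hl-hr; print("yaw",np.degrees(np.arctan2(-d[0],d[1]))); d=fl-fr; print("yaw",np.degrees(np.arctan2(-d[0],d[1])))
for q in [(335,88),(627,58)]: print("paper",onplane(C["wrist"],q,.137))
for q in [(247,55),(640,12)]: print("shell",onplane(C["wrist"],q,.137))
print("shell",[onplane(C["scene"],q,.137) for q in [(254,262),(482,286),(366,380)]])
print("knob",onplane(C["side"],(375.5,205),.106))
print("spool",onplane(C["side"],(262,200),.04),"tray",onplane(C["side"],(304,180),.03),"bin",onplane(C["side"],(405,305),.04))
E
```

```text
[0.5862 0.0191 0.1026] [ 0.599  -0.1007  0.1033] [ 0.0128 -0.1198  0.0008] 0.12051008511209617 [ 0.6538 -0.173   0.1206]
fl [0.6308 0.0975 0.121 ] [0.6273 0.1006 0.121 ] [ 0.6536 -0.1741  0.121 ]
yaw 6.103063796123881
yaw 4.864224506948594
paper [0.7353 0.0846 0.137 ]
paper [0.9356 0.1039 0.137 ]
shell [0.6747 0.106  0.137 ]
shell [0.9371 0.1321 0.137 ]
shell [array([ 0.707, -0.17 ,  0.137]), array([0.9729, 0.1307, 0.137 ]), array([ 0.9874, -0.1384,  0.137 ])]
knob [ 0.6858 -0.0482  0.106 ]
spool [0.4589 0.1456 0.04  ] tray [0.5938 0.1966 0.03  ] bin [ 0.6401 -0.2703  0.04  ]
```

Emit:
play_rows --increments '[{"dx": -0.014,"dy": -0.045,"dz": 0.02,"wz": -2,"fingers": 0.036},{"dx": -0.028,"dy": -0.09,"dz": 0.04,"wz": -4,"fingers": 0.036},{"dx": -0.041,"dy": -0.1325,"dz": 0.05,"wz": -6,"fingers": 0.036},{"dx": -0.041,"dy": -0.1325,"dz": 0.05,"wz": -6,"fingers": 0.036},{"dx": -0.041,"dy": -0.1325,"dz": 0.05,"wz": -6,"fingers": 0.036},{"dx": -0.041,"dy": -0.1325,"dz": 0.05,"wz": -6,"fingers": 0.036}]' --newtons 40

```text
invalid input at $.increments[0]: expected keys dx, dy, dz, wx, wy, wz, fingers
```

Run:
```python
from h import *
s=observe(); im=imaging.read_camera("wrist"); cv2.imwrite("pics/w1.png",im)
print(s["tcp_pos"],s["opening"],s["ee_rot"])
c=cam("wrist",s); a=np.radians(6); x=np.array([np.cos(a),np.sin(a),0]); y=np.array([-x[1],x[0],0])
hc=np.array([.5926,-.0408,.103])
for k in(-.055,0,.055): print(proj(c,hc+k*y))
```

```text
[ 7.24735279e-01 -1.01398018e-05  3.03204601e-01] 0.085541318073493 [-2.22081192e+00 -2.22102091e+00  1.46128127e-03]
[187.73466291 290.56858959]
[174.84451309 237.02306018]
[160.60841537 177.88647914]
```

View pics/w1.png

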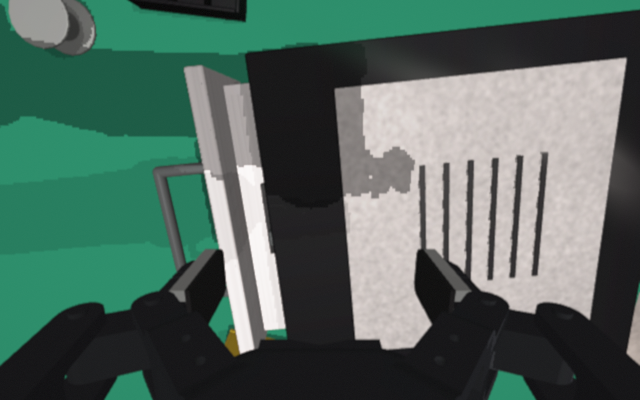

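The call was refused because every row needs all its keys, so nothing moved. The picture still shows the start view, and the projected bar line (161,178)–(175,237) lies on the bar.

Emit:
play_rows --increments '[{"dx": -0.014,"dy": -0.045,"dz": 0.02,"wx": 0,"wy": 0,"wz": -2,"fingers": 0.036},{"dx": -0.028,"dy": -0.09,"dz": 0.04,"wx": 0,"wy": 0,"wz": -4,"fingers": 0.036},{"dx": -0.041,"dy": -0.1325,"dz": 0.05,"wx": 0,"wy": 0,"wz": -6,"fingers": 0.036},{"dx": -0.041,"dy": -0.1325,"dz": 0.05,"wx": 0,"wy": 0,"wz": -6,"fingers": 0.036},{"dx": -0.041,"dy": -0.1325,"dz": 0.05,"wx": 0,"wy": 0,"wz": -6,"fingers": 0.036},{"dx": -0.041,"dy": -0.1325,"dz": 0.05,"wx": 0,"wy": 0,"wz": -6,"fingers": 0.036}]' --newtons 40

```text
time_s: 0.95
tcp_pos: [0.5937, -0.0405, 0.2541]
ee_rot: [2.101, 2.335, 0.002]
ft_force: [0.1, -0.4, -0.1]
opening: 0.0363
finger_force: 0.0
```

Run:
```python
from h import *
s=observe(); im=imaging.read_camera("wrist"); cv2.imwrite("pics/w2.png",im)
print(s["tcp_pos"],s["opening"],s["ee_rot"])
c=cam("wrist",s); a=np.radians(6); x=np.array([np.cos(a),np.sin(a),0]); y=np.array([-x[1],x[0],0])
hc=np.array([.5926,-.0408,.103])
for k in(-.055,0,.055): print(proj(c,hc+k*y))
```

```text
[ 0.59371306 -0.04049672  0.25412124] 0.03625458997110593 [2.10098466e+00 2.33454259e+00 1.60287317e-03]
[318.02151327 278.01342923]
[317.91148382 209.78983693]
[317.78678929 132.47319566]
```

View pics/w2.png

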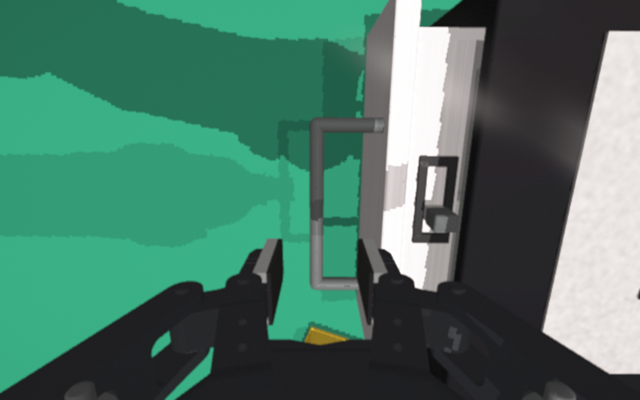

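The bar runs upright at u≈317, midway between the pads, and the knob is at (443,218). The tool is aligned with the bar, so I descend and close.

Emit:
play_rows --increments '[{"dx": 0,"dy": -0.001,"dz": 0.035,"wx": 0,"wy": 0,"wz": 0,"fingers": 0.036},{"dx": 0,"dy": -0.001,"dz": 0.065,"wx": 0,"wy": 0,"wz": 0,"fingers": 0.036},{"dx": 0,"dy": -0.001,"dz": 0.094,"wx": 0,"wy": 0,"wz": 0,"fingers": 0.036},{"dx": 0,"dy": -0.001,"dz": 0.094,"wx": 0,"wy": 0,"wz": 0,"fingers": 0.036},{"dx": 0,"dy": -0.001,"dz": 0.094,"wx": 0,"wy": 0,"wz": 0,"fingers": 0.0},{"dx": 0,"dy": -0.001,"dz": 0.094,"wx": 0,"wy": 0,"wz": 0,"fingers": 0.0},{"dx": 0,"dy": -0.001,"dz": 0.094,"wx": 0,"wy": 0,"wz": 0,"fingers": 0.0},{"dx": 0,"dy": -0.001,"dz": 0.094,"wx": 0,"wy": 0,"wz": 0,"fingers": 0.0}]' --newtons 40

```text
time_s: 2.0
tcp_pos: [0.592, -0.0411, 0.161]
ee_rot: [2.101, 2.334, 0.002]
ft_force: [-1.3, 1.0, 6.5]
opening: 0.008
finger_force: 39.6
```

Emit:
play_rows --increments '[{"dx": 0,"dy": -0.01,"dz": 0,"wx": 0,"wy": 0,"wz": 0,"fingers": 0.0},{"dx": 0,"dy": -0.025,"dz": 0,"wx": 0,"wy": 0,"wz": 0,"fingers": 0.0},{"dx": 0,"dy": -0.04,"dz": 0,"wx": 0,"wy": 0,"wz": 0,"fingers": 0.0},{"dx": 0,"dy": -0.055,"dz": 0,"wx": 0,"wy": 0,"wz": 0,"fingers": 0.0},{"dx": 0,"dy": -0.07,"dz": 0,"wx": 0,"wy": 0,"wz": 0,"fingers": 0.0},{"dx": 0,"dy": -0.085,"dz": 0,"wx": 0,"wy": 0,"wz": 0,"fingers": 0.0},{"dx": 0,"dy": -0.1,"dz": 0,"wx": 0,"wy": 0,"wz": 0,"fingers": 0.0},{"dx": 0,"dy": -0.108,"dz": 0,"wx": 0,"wy": 0,"wz": 0,"fingers": 0.0},{"dx": 0,"dy": -0.112,"dz": 0,"wx": 0,"wy": 0,"wz": 0,"fingers": 0.0},{"dx": 0,"dy": -0.112,"dz": 0,"wx": 0,"wy": 0,"wz": 0,"fingers": 0.0}]' --newtons 40

```text
time_s: 3.25
tcp_pos: [0.4805, -0.0523, 0.1609]
ee_rot: [2.1, 2.334, 0.003]
ft_force: [0.9, 3.2, 11.5]
opening: 0.0082
finger_force: 40.7
```

Now I'll ease it on until the stop shows in the force.

Emit:
play_rows --increments '[{"dx": 0,"dy": -0.004,"dz": 0,"wx": 0,"wy": 0,"wz": 0,"fingers": 0.0},{"dx": 0,"dy": -0.008,"dz": 0,"wx": 0,"wy": 0,"wz": 0,"fingers": 0.0},{"dx": 0,"dy": -0.008,"dz": 0,"wx": 0,"wy": 0,"wz": 0,"fingers": 0.0}]'

```text
time_s: 3.62
tcp_pos: [0.4728, -0.053, 0.1609]
ee_rot: [2.1, 2.334, 0.004]
ft_force: [1.1, 3.4, 10.9]
opening: 0.0081
finger_force: 40.7
```

Emit:
play_rows --increments '[{"dx": 0,"dy": -0.003,"dz": 0,"wx": 0,"wy": 0,"wz": 0,"fingers": 0.0},{"dx": 0,"dy": -0.005,"dz": 0,"wx": 0,"wy": 0,"wz": 0,"fingers": 0.0},{"dx": 0,"dy": -0.005,"dz": 0,"wx": 0,"wy": 0,"wz": 0,"fingers": 0.0}]'

```text
time_s: 4.0
tcp_pos: [0.4682, -0.0535, 0.1609]
ee_rot: [2.1, 2.334, 0.005]
ft_force: [1.2, 4.6, 10.9]
opening: 0.0085
finger_force: 40.6
```

Emit:
play_rows --increments '[{"dx": 0,"dy": -0.003,"dz": 0,"wx": 0,"wy": 0,"wz": 0,"fingers": 0.0},{"dx": 0,"dy": -0.006,"dz": 0,"wx": 0,"wy": 0,"wz": 0,"fingers": 0.0},{"dx": 0,"dy": -0.006,"dz": 0,"wx": 0,"wy": 0,"wz": 0,"fingers": 0.0}]'

```text
time_s: 4.38
tcp_pos: [0.4663, -0.0537, 0.161]
ee_rot: [2.095, 2.33, 0.014]
ft_force: [13.9, 4.2, -2.0]
opening: 0.0082
finger_force: 39.6
```

Run:
```python
from h import *
for n in("side","scene"): cv2.imwrite(f"pics/{n}2.png",imaging.read_camera(n))
s=observe();print(s["tcp_pos"],s["ft_force"])
a=cv2.imread("pics/side2.png")[150:300,270:410]; b=cv2.imread("pics/scene2.png")[120:270,210:340]
cv2.imwrite("pics/crop2.png",cv2.resize(np.hstack([a,b]),None,fx=2.9,fy=2.9,interpolation=cv2.INTER_CUBIC))
```

```text
[ 0.46636906 -0.05371767  0.16099706] [13.80386061  5.3103827  -2.3708525 ]
```

View pics/crop2.png

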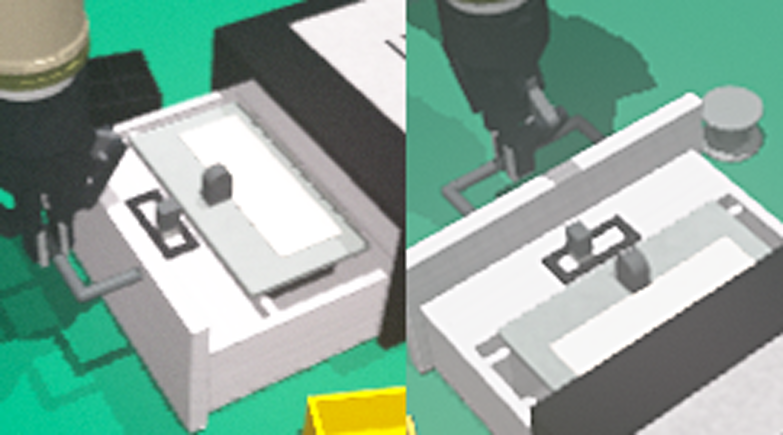

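The drawer is at its stop (14 N). In the full pictures the lug's round top is at side (345.0,212.0) and scene (288.0,211.0). The knob is at side (328,223) and scene (269.3,202.7). The catch looks to be at its −y end.

Run:
```python
from h import *
np.set_printoptions(precision=4,suppress=True)
C={n:cam(n) for n in("scene","side")}
L=tri((C["side"],(345.,212.)),(C["scene"],(288.,211.)));K=tri((C["side"],(328,223)),(C["scene"],(269.3,202.7)))
print(L,K,proj(C["side"],L),proj(C["scene"],L))
P=np.array([.61,-.038,.107]);print(proj(C["side"],P),proj(C["scene"],P))
```

```text
[ 0.6123 -0.0391  0.1022] [ 0.5651 -0.0553  0.0966] [344.9297 211.9014] [287.964  211.0728]
[343.8823 210.2996] [287.7461 208.6061]
```

Emit:
play_rows --increments '[{"dx": 0,"dy": 0.004,"dz": 0,"wx": 0,"wy": 0,"wz": 0,"fingers": 0.0},{"dx": 0,"dy": 0.004,"dz": 0,"wx": 0,"wy": 0,"wz": 0,"fingers": 0.036},{"dx": 0,"dy": 0.004,"dz": 0,"wx": 0,"wy": 0,"wz": 0,"fingers": 0.036},{"dx": 0,"dy": 0.004,"dz": 0,"wx": 0,"wy": 0,"wz": 0,"fingers": 0.036},{"dx": 0,"dy": 0.004,"dz": -0.04,"wx": 0,"wy": 0,"wz": 0,"fingers": 0.036},{"dx": 0,"dy": 0.004,"dz": -0.08,"wx": 0,"wy": 0,"wz": 0,"fingers": 0.036},{"dx": 0,"dy": 0.004,"dz": -0.1,"wx": 0,"wy": 0,"wz": 0,"fingers": 0.036},{"dx": 0,"dy": 0.004,"dz": -0.1,"wx": 0,"wy": 0,"wz": 0,"fingers": 0.036}]'

```text
time_s: 5.48
tcp_pos: [0.4654, -0.0546, 0.2611]
ee_rot: [2.101, 2.333, 0.002]
ft_force: [-0.7, 0.3, -0.7]
opening: 0.0363
finger_force: 0.0
```

Emit:
play_rows --increments '[{"dx": 0,"dy": 0.016,"dz": 0,"wx": 0,"wy": 0,"wz": -10,"fingers": 0.04},{"dx": 0,"dy": 0.032,"dz": 0,"wx": 0,"wy": 0,"wz": -20,"fingers": 0.04},{"dx": 0,"dy": 0.048,"dz": 0,"wx": 0,"wy": 0,"wz": -30,"fingers": 0.04},{"dx": 0,"dy": 0.064,"dz": 0,"wx": 0,"wy": 0,"wz": -40,"fingers": 0.04},{"dx": 0,"dy": 0.08,"dz": 0,"wx": 0,"wy": 0,"wz": -50,"fingers": 0.04},{"dx": 0,"dy": 0.096,"dz": 0,"wx": 0,"wy": 0,"wz": -60,"fingers": 0.04},{"dx": 0,"dy": 0.112,"dz": 0,"wx": 0,"wy": 0,"wz": -70,"fingers": 0.04},{"dx": 0,"dy": 0.128,"dz": 0,"wx": 0,"wy": 0,"wz": -80,"fingers": 0.04},{"dx": 0.001,"dy": 0.1465,"dz": 0,"wx": 0,"wy": 0,"wz": -90,"fingers": 0.04},{"dx": 0.001,"dy": 0.1465,"dz": 0,"wx": 0,"wy": 0,"wz": -90,"fingers": 0.04},{"dx": 0.001,"dy": 0.1465,"dz": 0,"wx": 0,"wy": 0,"wz": -90,"fingers": 0.04},{"dx": 0.001,"dy": 0.1465,"dz": 0,"wx": 0,"wy": 0,"wz": -90,"fingers": 0.04}]'

```text
time_s: 6.98
tcp_pos: [0.61, -0.0381, 0.2596]
ee_rot: [0.161, -3.136, 0.0]
ft_force: [-0.2, 0.4, 1.0]
opening: 0.0401
finger_force: 0.0
```

Run:
```python
from h import *
s=observe(); im=imaging.read_camera("wrist"); cv2.imwrite("pics/w3.png",im)
np.set_printoptions(precision=4,suppress=True)
print(s["tcp_pos"],s["opening"]); print(Ro.from_rotvec(s["ee_rot"]).as_matrix())
c=cam("wrist",s)
print(proj(c,[.611,-.0385,.107]),proj(c,[.565,-.055,.0966]))
```

```text
[ 0.61   -0.0381  0.2596] 0.040122599718821206
[[-0.9947 -0.1026 -0.0009]
 [-0.1026  0.9947 -0.0004]
 [ 0.001  -0.0003 -1.    ]]
[319.1569 210.494 ] [302.9863 143.6878]
```

View pics/w3.png

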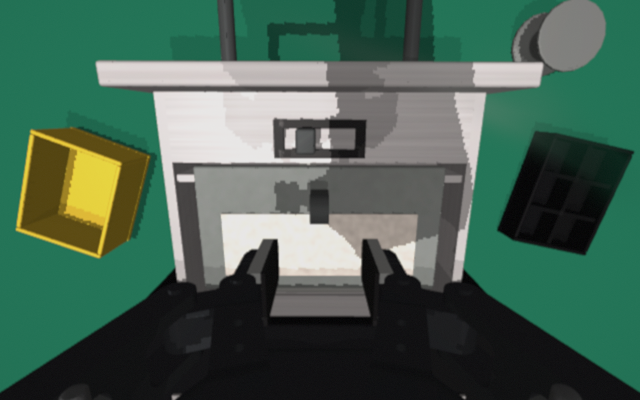

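The lug is centred between the pads at u≈319 (v 190–223) and the knob is at (305,140). I descend onto the lug and pinch it.

Emit:
play_rows --increments '[{"dx": 0.001,"dy": 0,"dz": 0.03,"wx": 0,"wy": 0,"wz": 0,"fingers": 0.04},{"dx": 0.001,"dy": 0,"dz": 0.06,"wx": 0,"wy": 0,"wz": 0,"fingers": 0.04},{"dx": 0.001,"dy": 0,"dz": 0.085,"wx": 0,"wy": 0,"wz": 0,"fingers": 0.04},{"dx": 0.001,"dy": 0,"dz": 0.095,"wx": 0,"wy": 0,"wz": 0,"fingers": 0.04},{"dx": 0.001,"dy": 0,"dz": 0.095,"wx": 0,"wy": 0,"wz": 0,"fingers": 0.04},{"dx": 0.001,"dy": 0,"dz": 0.095,"wx": 0,"wy": 0,"wz": 0,"fingers": 0.0},{"dx": 0.001,"dy": 0,"dz": 0.095,"wx": 0,"wy": 0,"wz": 0,"fingers": 0.0},{"dx": 0.001,"dy": 0,"dz": 0.095,"wx": 0,"wy": 0,"wz": 0,"fingers": 0.0},{"dx": 0.001,"dy": 0,"dz": 0.095,"wx": 0,"wy": 0,"wz": 0,"fingers": 0.0}]' --newtons 30

```text
time_s: 8.15
tcp_pos: [0.6103, -0.0386, 0.166]
ee_rot: [-0.163, 3.136, -0.001]
ft_force: [-0.8, -1.8, 5.4]
opening: 0.0136
finger_force: 32.6
```

Emit:
play_rows --increments '[{"dx": -0.0005,"dy": 0,"dz": -0.002,"wx": 0,"wy": 0,"wz": 0,"fingers": 0.0},{"dx": -0.001,"dy": 0,"dz": -0.0035,"wx": 0,"wy": 0,"wz": 0,"fingers": 0.0},{"dx": -0.001,"dy": 0,"dz": -0.0035,"wx": 0,"wy": 0,"wz": 0,"fingers": 0.0},{"dx": -0.001,"dy": 0,"dz": -0.0035,"wx": 0,"wy": 0,"wz": 0,"fingers": 0.0}]'

```text
time_s: 8.65
tcp_pos: [0.611, -0.0385, 0.1682]
ee_rot: [-0.164, 3.137, -0.001]
ft_force: [4.7, -2.8, -6.8]
opening: 0.0131
finger_force: 30.9
```

Emit:
play_rows --increments '[{"dx": -0.0005,"dy": 0,"dz": -0.002,"wx": 0,"wy": 0,"wz": 0,"fingers": 0.0},{"dx": -0.001,"dy": 0,"dz": -0.003,"wx": 0,"wy": 0,"wz": 0,"fingers": 0.0},{"dx": -0.001,"dy": 0,"dz": -0.003,"wx": 0,"wy": 0,"wz": 0,"fingers": 0.0}]'

```text
time_s: 9.02
tcp_pos: [0.6121, -0.0384, 0.1712]
ee_rot: [-0.164, 3.137, -0.0]
ft_force: [4.3, -4.3, -6.5]
opening: 0.0132
finger_force: 30.5
```

Emit:
play_rows --increments '[{"dx": -0.0005,"dy": 0,"dz": -0.002,"wx": 0,"wy": 0,"wz": 0,"fingers": 0.0},{"dx": -0.001,"dy": 0,"dz": -0.003,"wx": 0,"wy": 0,"wz": 0,"fingers": 0.0},{"dx": -0.001,"dy": 0,"dz": -0.003,"wx": 0,"wy": 0,"wz": 0,"fingers": 0.0}]'

```text
time_s: 9.4
tcp_pos: [0.6132, -0.0383, 0.1742]
ee_rot: [-0.164, 3.137, -0.0]
ft_force: [5.6, -3.8, -7.4]
opening: 0.013
finger_force: 30.3
```

Emit:
play_rows --increments '[{"dx": -0.001,"dy": 0,"dz": -0.003,"wx": 0,"wy": 0,"wz": 0,"fingers": 0.0},{"dx": -0.0015,"dy": 0,"dz": -0.006,"wx": 0,"wy": 0,"wz": 0,"fingers": 0.0},{"dx": -0.0015,"dy": 0,"dz": -0.006,"wx": 0,"wy": 0,"wz": 0,"fingers": 0.0}]'

```text
time_s: 9.78
tcp_pos: [0.6155, -0.0381, 0.1804]
ee_rot: [-0.164, 3.135, -0.0]
ft_force: [8.2, -2.9, -7.3]
opening: 0.0132
finger_force: 29.6
```

Run:
```python
from h import *
cv2.imwrite("pics/side3.png",imaging.read_camera("side")); s=observe();print(s["tcp_pos"],s["ft_force"])
a=cv2.imread("pics/side3.png")[130:280,270:410]
cv2.imwrite("pics/crop3.png",cv2.resize(a,None,fx=4,fy=4,interpolation=cv2.INTER_CUBIC))
```

```text
[ 0.61547855 -0.03811265  0.18036066] [ 7.63064454 -3.41003147 -8.21555942]
```

View pics/crop3.png

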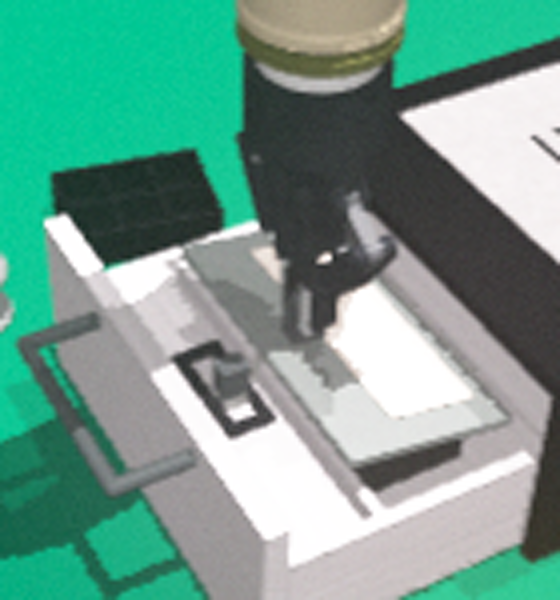

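The cover is clearly raised, with the lug about 14 mm up at crop (305,325), and there was no hard stop. The start end is free, so the slide stays where it is. I carry on along the arc.

Emit:
play_rows --increments '[{"dx": -0.0055,"dy": 0,"dz": -0.0058,"wx": 0,"wy": 2.5,"wz": 0,"fingers": 0.0},{"dx": -0.012,"dy": 0,"dz": -0.011,"wx": 0,"wy": 5,"wz": 0,"fingers": 0.0},{"dx": -0.0193,"dy": 0,"dz": -0.0163,"wx": 0,"wy": 7.5,"wz": 0,"fingers": 0.0},{"dx": -0.0269,"dy": 0,"dz": -0.021,"wx": 0,"wy": 10,"wz": 0,"fingers": 0.0},{"dx": -0.0269,"dy": 0,"dz": -0.021,"wx": 0,"wy": 10,"wz": 0,"fingers": 0.0}]'

```text
time_s: 10.45
tcp_pos: [0.6413, -0.0354, 0.2007]
ee_rot: [0.155, -2.962, 0.014]
ft_force: [3.9, -4.5, -6.9]
opening: 0.0134
finger_force: 30.6
```

Emit:
play_rows --increments '[{"dx": -0.0075,"dy": 0,"dz": -0.0055,"wx": 0,"wy": 2.5,"wz": 0,"fingers": 0.0},{"dx": -0.0148,"dy": 0,"dz": -0.0105,"wx": 0,"wy": 5,"wz": 0,"fingers": 0.0},{"dx": -0.0197,"dy": 0,"dz": -0.0132,"wx": 0,"wy": 6.5,"wz": 0,"fingers": 0.0},{"dx": -0.0245,"dy": 0,"dz": -0.0157,"wx": 0,"wy": 8,"wz": 0,"fingers": 0.0},{"dx": -0.029,"dy": 0,"dz": -0.018,"wx": 0,"wy": 9,"wz": 0,"fingers": 0.0},{"dx": -0.0337,"dy": 0,"dz": -0.0203,"wx": 0,"wy": 10,"wz": 0,"fingers": 0.0},{"dx": -0.0337,"dy": 0,"dz": -0.0203,"wx": 0,"wy": 10,"wz": 0,"fingers": 0.0},{"dx": -0.0337,"dy": 0,"dz": -0.0203,"wx": 0,"wy": 10,"wz": 0,"fingers": 0.0}]'

```text
time_s: 11.45
tcp_pos: [0.6768, -0.0318, 0.2151]
ee_rot: [0.146, -2.788, 0.027]
ft_force: [-1.4, -4.8, -6.4]
opening: 0.0132
finger_force: 30.0
```

Run:
```python
from h import *
for n in("side","scene"): cv2.imwrite(f"pics/{n}4.png",imaging.read_camera(n))
s=observe();print(s["tcp_pos"],s["ft_force"],s["finger_force"])
g=Ro.from_rotvec(s["ee_rot"]).as_matrix()@[0,0,.059]+s["tcp_pos"]; print("lug",g)
C=cam("side"); H=np.array([.611,-.0385,0])+.079*np.array([.9945,.1045,0])+[0,0,.079]
print(proj(C,H),"angle",np.degrees(np.arctan2(g[2]-H[2],(H-g)[:2]@[.9945,.1045]))-16.9)
a=cv2.imread("pics/side4.png")[110:280,270:410]; b=cv2.imread("pics/scene4.png")[110:280,200:340]
cv2.imwrite("pics/crop4.png",cv2.resize(np.hstack([a,b]),None,fx=2.8,fy=2.8,interpolation=cv2.INTER_CUBIC))
```

```text
[ 0.67677838 -0.03180041  0.21507142] [-1.16643068 -5.09469741 -5.614543  ] 29.984900548770383
lug [ 0.65665316 -0.03397763  0.15965269]
[372.39790091 208.3743131 ] angle 50.773642630246805
```

View pics/crop4.png

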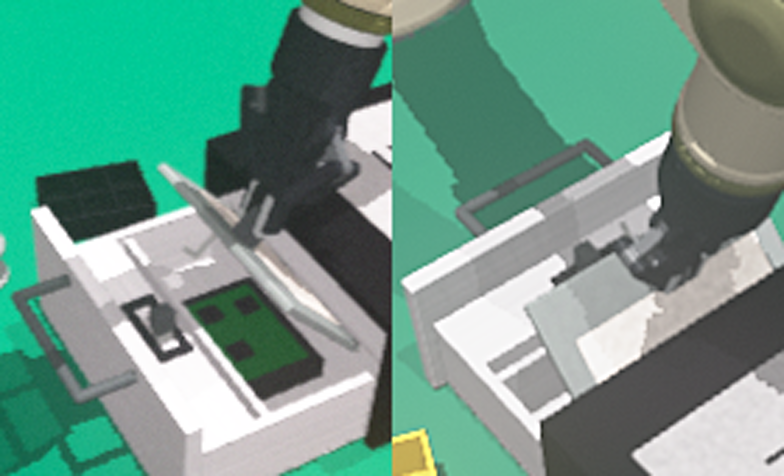

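The cover stands at about 50° with the lug pinched at crop (250,235), and the board beneath it is exposed. The handle corner is at side (300,250), the same as when the drawer was at its stop, so I hand in.

```bash
python3 -c "
from workcell import arm; print(arm.close_job())"
```

```text
the job is handed in; nothing more can be done
None
```

I pulled the drawer out to its stop and tugged the cover, which wasn't caught, so I left the slide alone; I handed in with the gripper still holding the cover at about 50° (no verdict was returned).

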